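Set a duct damper against its gear slack

ROBOT

A 6-joint arm with a two-finger parallel gripper is mounted at the origin on the work surface. World frame = base frame: x ahead of the robot, y to its left, z up, the work surface at z = 0. Lengths are in m, angles in rad, forces in N, time in s.
With the tool pointing down it reaches from about 0.35 to 0.975 m from the base axis. Payload 7.1 kg.
Tool frame: the origin (TCP) lies midway between the tips of the shut fingers; the grasp point (between the pads) lies 19 mm behind it; z points along the fingers, y is the line along which they close (so a half turn about z gives the same grasp; the last joint's range is limited). The gripper opens to 88 mm and grips with 3 to 60 N. Pads are 20 mm wide; open, the fingers measure 115 mm over their backs; the gripper's body (75 mm by 178 mm) begins 61 mm behind the grasp point.
Start: joints at [-1.22, 0.423, 1.63, -0, 1.089, -0.019], TCP at [0.226, -0.583, 0.186] pointing down, gripper open.
Joint ranges: [-3, 3], [-0.9, 2.11], [0.09, 2.58], [-1.31, 4.45], [0.11, 2.69], [-2.54, 2.54]. Speed limits (rad/s): [2.39, 2.39, 3.01, 3.14, 3.14, 3.14].

INTERFACE

Orientations are given as a unit quaternion [w, x, y, z].
In Python, from station import move_pose, movel, movej, command_gripper, wait, inverse_kinematics, read_camera, camera_info, MotionError, job_done, get_time, get_joint_pos, get_qvel, get_effort, get_tcp_pos, get_ee_rot, get_ft_force, get_ft_torque, get_grip_width, get_finger_force gives the robot as it stands. Calls block until the motion is done:
- move_pose(position, orientation): joint-space move of the TCP to a pose.
- movel(position, frame=None, v=0.15, until_force=None): straight line of the TCP; frame=None keeps the orientation; v is the mean speed in m/s. With until_force (N) it stops when the force on the tool has changed by that much, and returns True; else False.
- movej(angles): joint-space move.
- command_gripper(opening): opening from 0.0 (shut) to 1.0 (fully open); the grip force is fixed at half the most; returns when the fingers have stopped.
- wait(seconds).
- inverse_kinematics(position, orientation): joint angles nearest the present ones, or None.
- read_camera(name): name is "side" or "top" or "wrist"; returns the picture (384x512x3 uint8, red, green, blue); there is no depth.
- camera_info(name): a dict with "intrinsics" (3x3 intrinsics, pixels), "T" (4x4, takes a point from camera to world coordinates); the wrist camera has in their place "tool_from_camera" (4x4, takes a point from camera to tool coordinates, whose origin is the TCP and whose axes are the flange's). Camera axes: x right, y up, looking along -z (the intrinsics and any distortion apply to the point x, -y, -z); pixel columns grow to the right and rows downward; lengths in m; the calibration is good to about 2 mm. A picture is of the moment at which its call begins: read the wrist's pose just before it. camera_info takes no time and is no camera call.
A pose or a line that the arm cannot do raises MotionError and nothing moves.
- job_done(): hands the job in; it is judged then, once.
Readings, each from a call of its own:
- get_time(): time.
- get_joint_pos(): joint angles.
- get_qvel(): joint speeds.
- get_effort(): joint torques, N m.
- get_tcp_pos(): TCP position.
- get_ee_rot(): TCP orientation.
- get_ft_force(): force on the tool from outside, world axes, zero at the start.
- get_ft_torque(): the same for the moment, N m.
- get_grip_width(): opening from 0.0 (shut) to 1.0 (fully open).
- get_finger_force(): force on a finger pad.
Only numpy, scipy, OpenCV 4.12 (cv2) and the standard library are available. Lean on these libraries where they do the work, as an engineer would, in place of code of your own. Each camera call takes 0.05 s, during which the arm holds its last target. There are 200 camera calls.

TASK

Using only the handwheel, open the duct damper past the brass clip and lean it against its open stop for a moment with about 10 N of push at the knob (never more than 12 N, in either direction), then close it back until the pointer tip stands in line with the clip. The last movement onto the clip must be in the closing direction, so that the slack in the gear stays taken up; then let go gently and leave the other things on the bench alone.

Things in the scene. Friction and masses are not known exactly. Their poses are not given: they have to be found in the camera images.
- wheel_axis (a point): Point on the upright axis of the black handwheel, at knob_grip's height (280 mm up). The wheel lies level on a gear pedestal on a fixed plywood board: rim 100 mm across its centre line, 14 mm thick, its top 249 mm up; three spokes; hub top 254 mm up. Counter-clockwise from above opens the damper, clockwise closes it. Axes: x along the duct, z up; the duct is on the -y side.
- knob_grip (a point): Grip centre of the upright steel spinner knob on the rim, 50 mm from the wheel axis: 24 mm across, 52 mm tall, this point 30 mm above its foot. It spins freely, so a held knob can be carried round without turning the gripper. Running takes about 5 N at the knob, crossing the slack about 1 N; against the open stop the drive yields only about 1 mm per 20 N.
- pointer_tip (a point): Tip of the steel pointer, a 3 mm thick arm on the damper's upright blade shaft, 85 mm from the shaft axis, 200 mm over the bench, just above the grey plate on top of the round duct. It turns counter-clockwise from above as the damper opens, 1/4 as far as the handwheel once the slack is taken up, and stays where it is left. The open stop is 10 to 35 degrees past the clip, to be felt.
- clip_mark (a point): Where the pointer tip should stand: in front of the middle of the brass set clip on the grey plate's edge, 85 mm from the blade shaft, at the pointer's height. The clip is 5 mm wide; its inner end is 4 mm outside this point. x points outward from the blade shaft, +y is the opening direction, z up.
- wheel (a joint): Slack: where the handwheel stands in the gear's free play, rad of wheel turn. -0.25: taken up on the closing side (wheel drives closing); +0.25: taken up on the opening side; between, the wheel turns loosely and the damper does not follow. A reversal runs loosely for 0.5 rad.
- contactor_mid (a point): Centre of a loose black contactor block (75 x 60 x 75 mm): leave alone.
- thermostat_mid (a point): Centre of a loose white thermostat (100 x 130 x 26 mm) lying flat: leave alone.
- tape_mid (a point): Centre of a loose roll of black tape lying flat, 100 mm across, 20 mm high: leave alone.
- driver_grip (a point): Grip of a loose screwdriver lying on the bench: leave alone.
- coupling (a joint): Wind-up of the stiff rubber coupling under the handwheel, in rad, 0 unloaded: it shows the torque on the drive, 0.001 rad for each newton of push at the knob, positive when pushed in the opening direction. It is finer than can be read well and cannot be seen: feel the force at the knob instead.

How it is judged:
On the way, in this order (a step that is already met when the one before it is completed fails the run):
1. the damper has been opened and leant against its open stop with 7.5 to 13 N of push at the knob (x of pointer_tip in the frame of wheel_axis above 0.0398 m and value of joint coupling above 0.0075 rad), for 0.3 s.
2. closed back: the pointer tip is in line with the clip (within 2.5 mm) and the slack is taken up on the closing side (y of pointer_tip in the frame of clip_mark between -0.0025 and 0.0025 m and value of joint wheel below -0.15 rad), for 0.3 s.
At the end, for the whole second after the job is handed in: The pointer tip is within 2.5 mm of the clip's middle line, after the damper has been at its open stop, with the slack taken up on the closing side (slack below -0.15 rad), and the other things have not moved more than 15 mm (all of step 2); the robot touches nothing.
It fails at once if the handwheel was forced (more than 13 N of push at the knob) (value of joint coupling above 0.013 rad or value of joint coupling below -0.013 rad).
It fails at once if pointer pushed directly instead of through the handwheel (contact force between any of the fingers, the arm and pointer above 1 N).
It fails at once if a thing lying on the bench was disturbed (distance of any of contactor_mid, thermostat_mid, tape_mid, driver_grip from where it was at the start of the episode above 0.015 m).
It also fails if it takes over 67 s, if anything falls off the work surface, if the arm or the gripper's body presses on something with over 40 N, if the wrist force passes 120 N, or if a joint passes its speed limit or range.

## Working session

There is one attempt and no reset: what is moved stays moved. The work goes in short steps, each a Python script; the robot and the scene stay as the last script left them, time stands still between calls to the robot, and variables do not carry over. Pictures are saved under pics/ and viewed, at most 10 in all, crops included, and the job is handed in when it is done.

```bash
mkdir -p pics; python3 - <<'E'
from station import *
import cv2,numpy as np
for n in("top","side"):
    im=read_camera(n); cv2.imwrite(f"pics/{n}0.png",im[...,::-1]); i=camera_info(n); print(n,i)
cv2.imwrite("pics/w0.png",read_camera("wrist")[...,::-1]); print(camera_info("wrist"),get_time(),get_ee_rot(),get_ft_force())
E
```

```text
top {'intrinsics': array([[425.3347933 ,   0.        , 264.62317475],
       [  0.        , 425.3347933 , 189.12900278],
       [  0.        ,   0.        ,   1.        ]]), 'T': array([[ 0.02305915,  0.98573692, -0.16670633,  0.27342661],
       [-0.99952927,  0.02610696,  0.01611399, -0.01207015],
       [ 0.02023635,  0.16625629,  0.98587491,  1.45015964],
       [ 0.        ,  0.        ,  0.        ,  1.        ]])}
side {'intrinsics': array([[445.78791645,   0.        , 254.30160035],
       [  0.        , 445.78791645, 192.63484751],
       [  0.        ,   0.        ,   1.        ]]), 'T': array([[ 6.92370001e-01,  3.36663174e-01, -6.38186249e-01,
        -3.51697299e-01],
       [-7.21542400e-01,  3.22330966e-01, -6.12763668e-01,
        -8.17592620e-01],
       [-5.87771862e-04,  8.84737620e-01,  4.66089046e-01,
         7.96528935e-01],
       [ 0.00000000e+00,  0.00000000e+00,  0.00000000e+00,
         1.00000000e+00]])}
{'intrinsics': array([[330.16511087,   0.        , 258.45394975],
       [  0.        , 330.16511087, 194.12370607],
       [  0.        ,   0.        ,   1.        ]]), 'tool_from_camera': array([[ 1.52441618e-03,  9.66590430e-01,  2.56321317e-01,
         7.06702563e-02],
       [ 9.99998830e-01, -1.50645929e-03, -2.66404923e-04,
         2.85621514e-05],
       [ 1.28633181e-04,  2.56321423e-01, -9.66591595e-01,
        -1.98695368e-01],
       [ 0.00000000e+00,  0.00000000e+00,  0.00000000e+00,
         1.00000000e+00]])} 0.15 [-5.82542478e-04  9.82959961e-01  1.83818853e-01 -7.55318667e-05] [-0.02734348  0.34901731  0.04993695]
```

View pics/top0.png

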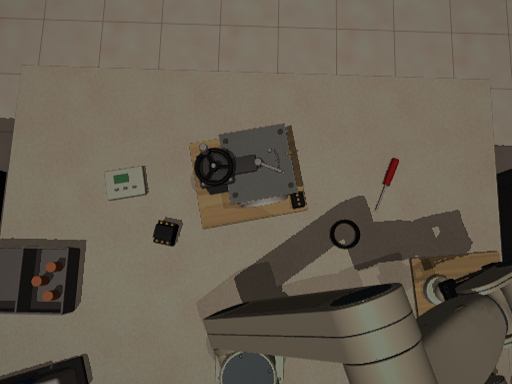

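View pics/side0.png

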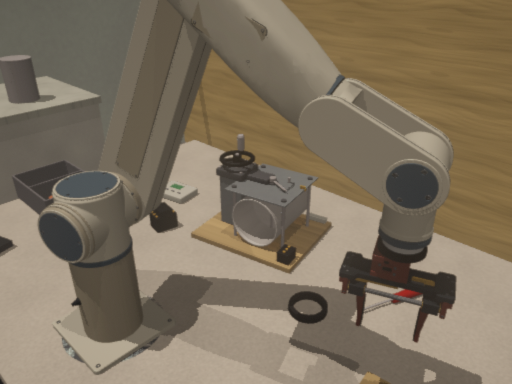

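```bash
python3 - <<'E'
import cv2
a=cv2.imread("pics/top0.png")[115:235,180:320]; cv2.imwrite("pics/c1.png",cv2.resize(a,None,fx=5,fy=5,interpolation=cv2.INTER_CUBIC)); 
E
```

```text
(no output)
```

View pics/c1.png

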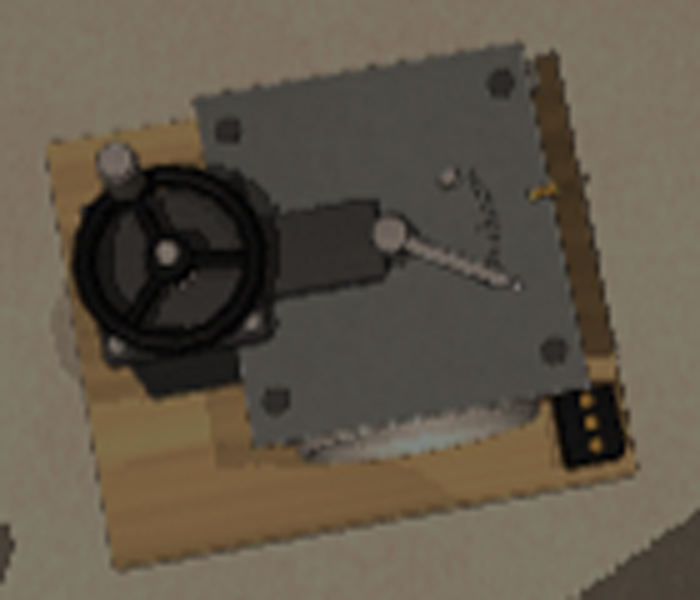

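```bash
cat > h.py <<'E'
from station import *
import cv2,numpy as np
from scipy.spatial.transform import Rotation as R
def camT(name):
    i=camera_info(name)
    if name!="wrist": return i["intrinsics"],i["T"]
    T=np.eye(4); q=get_ee_rot(); T[:3,:3]=R.from_quat(np.r_[q[1:],q[0]]).as_matrix(); T[:3,3]=get_tcp_pos()
    return i["intrinsics"],T@i["tool_from_camera"]
def ray(K,T,u,v,z):
    d=T[:3,:3]@np.array([(u-K[0,2])/K[0,0],-(v-K[1,2])/K[1,1],-1]); o=T[:3,3]
    return o+d*(z-o[2])/d[2]
def proj(K,T,p):
    c=T[:3,:3].T@(np.asarray(p)-T[:3,3]); c=c/-c[2]
    return np.array([K[0,0]*c[0]+K[0,2],-K[1,1]*c[1]+K[1,2]])
def down(yaw): # tool z down, tool x at world angle yaw
    q=(R.from_euler('z',yaw)*R.from_euler('x',np.pi)).as_quat(); return [q[3],*q[:3]]
E
python3 - <<'E'
from h import *
K,T=camT("top")
def c(x,y,z): return ray(K,T,180+(x+.5)/5-.5,115+(y+.5)/5-.5,z)
w=c(168,252,.256);
for n,x,y,z in[("hub",168,252,.256),("knobtop",117,160,.302),("shaft",390,233,.205),("tip",517,286,.2),("clipIn",533,193,.2),("pl1",195,98,.19),("pl2",522,44,.19),("rimL",75,255,.242),("rimR",268,252,.242)]:
    p=c(x,y,z);print(n,p.round(4),(p-w).round(4),np.hypot(*(p-w)[:2]).round(4))
print(K is None, [inverse_kinematics(list(w[:2]+np.array([np.cos(a),np.sin(a)])*.05)+[.261],down(-np.pi/2)) is not None for a in range(6)])
K,T=camT("wrist");print(T.round(3))
E
```

```text
hub [0.5416 0.1175 0.256 ] [0. 0. 0.] 0.0
knobtop [0.5828 0.143  0.302 ] [0.0412 0.0255 0.046 ] 0.0484
shaft [ 0.5684 -0.0094  0.205 ] [ 0.0268 -0.1269 -0.051 ] 0.1297
tip [ 0.5391 -0.0865  0.2   ] [-0.0025 -0.204  -0.056 ] 0.204
clipIn [ 0.5968 -0.0953  0.2   ] [ 0.0552 -0.2128 -0.056 ] 0.2198
pl1 [0.6535 0.1123 0.19  ] [ 0.1119 -0.0052 -0.066 ] 0.112
pl2 [ 0.6939 -0.0878  0.19  ] [ 0.1523 -0.2053 -0.066 ] 0.2556
rimL [0.5415 0.1727 0.242 ] [-0.0001  0.0552 -0.014 ] 0.0552
rimR [0.5464 0.0611 0.242 ] [ 0.0047 -0.0564 -0.014 ] 0.0566
False [False, False, False, False, False, False]
[[ 0.363  0.901  0.239  0.292]
 [-0.932  0.351  0.092 -0.557]
 [-0.001 -0.256  0.967  0.384]
 [ 0.     0.     0.     1.   ]]
```

```bash
python3 - <<'E'
from h import *
w=np.array([.5416,.1175])
for d in range(-180,180,20):
    s=[inverse_kinematics([*(w+.05*np.array([np.cos(a),np.sin(a)])),.261],down(np.radians(d))) for a in np.linspace(0,5.5,8)]
    print(d,[None if j is None else np.round(j[[0,5]] if not isinstance(j,list) else [j[0],j[5]],2).tolist() for j in s][::3], inverse_kinematics([.6,-.05,.36],down(np.radians(d))) is not None)
E
```

```text
-180 [[0.18, -1.39], [0.27, -1.3], [0.1, -1.47]] True
-160 [[0.18, -1.74], [0.27, -1.65], [0.1, -1.82]] True
-140 [[0.18, -2.09], [0.27, -2.0], [0.1, -2.17]] True
-120 [[0.18, -2.44], [0.27, -2.35], [0.1, -2.52]] False
-100 [None, None, None] False
-80 [None, None, None] False
-60 [None, None, None] True
-40 [[0.18, 2.45], [0.27, 2.54], [0.1, 2.37]] True
-20 [[0.18, 2.1], [0.27, 2.19], [0.1, 2.02]] True
0 [[0.18, 1.75], [0.27, 1.84], [0.1, 1.67]] True
20 [[0.18, 1.4], [0.27, 1.49], [0.1, 1.32]] True
40 [[0.18, 1.05], [0.27, 1.14], [0.1, 0.97]] True
60 [[0.18, 0.7], [0.27, 0.79], [0.1, 0.63]] True
80 [[0.18, 0.35], [0.27, 0.45], [0.1, 0.28]] True
100 [[0.18, 0.0], [0.27, 0.1], [0.1, -0.07]] True
120 [[0.18, -0.35], [0.27, -0.25], [0.1, -0.42]] True
140 [[0.18, -0.7], [0.27, -0.6], [0.1, -0.77]] True
160 [[0.18, -1.05], [0.27, -0.95], [0.1, -1.12]] True
```

```bash
python3 - <<'E'
from h import *
p=get_tcp_pos(); movel([p[0],p[1],.32],v=.3)
move_pose([.57,-.15,.30],down(np.pi/2)); wait(.3)
K,T=camT("wrist"); im=read_camera("wrist"); np.savez("w1.npz",K=K,T=T); cv2.imwrite("pics/w1.png",im[...,::-1]); print(get_time(),get_tcp_pos())
for n,p in dict(hub=[.5416,.1175,.256],shaft=[.5684,-.0094,.205],tip=[.539,-.0865,.2],clip=[.5968,-.0953,.2]).items(): print(n,proj(K,T,p))
E
```

```text
3.0917 [ 0.56992601 -0.15037735  0.3000302 ]
hub [ 206.37014715 -261.17087233]
shaft [255.57631434  15.32459276]
tip [222.31919009 113.75513641]
clip [287.81953695 124.01568071]
```

View pics/w1.png

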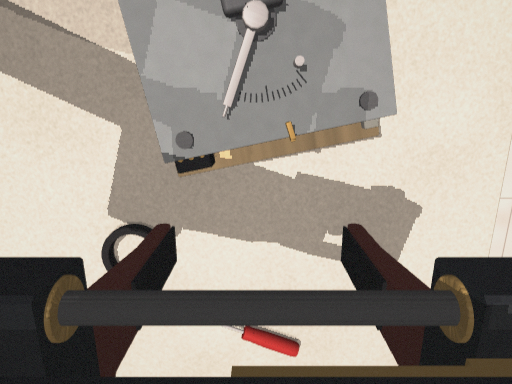

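```bash
python3 - <<'E'
import cv2
a=cv2.imread("pics/w1.png")[0:146,205:325]; cv2.imwrite("pics/c2.png",cv2.resize(a,None,fx=4,fy=4,interpolation=cv2.INTER_CUBIC)); 
E
```

```text
(no output)
```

View pics/c2.png

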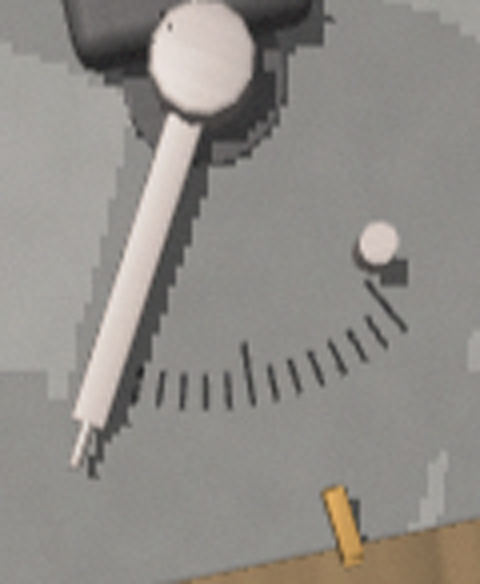

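```bash
python3 - <<'E'
from h import *
d=np.load("w1.npz");K,T=d['K'],d['T']
c=lambda x,y,z=.2: ray(K,T,205+(x+.5)/4-.5,(y+.5)/4-.5,z)[:2]
tip=c(74,466);a=c(184,122);b=c(91,420);u=(a-b)/np.linalg.norm(a-b)
u2=(a-tip)/np.linalg.norm(a-tip)
s=tip+.085*u2; s2=c(202,57,.206)
ci=c(334,489);co=c(354,562)
print("tip",tip,"shaft",s,s2,"clip",ci,co,"len",np.linalg.norm(co-ci))
an=lambda v:np.degrees(np.arctan2(v[1],v[0]))
for S in(s,s2):
    print(an(tip-S),an(a-b)-180,"clip",an(ci-S),an(co-S),an((ci+co)/2-S),np.linalg.norm(ci-S),np.linalg.norm(tip-S))
pin=c(378,243,.2);print("pin",an(pin-s),np.linalg.norm(pin-s))
q=c(245,345,.19),c(253,405,.19);print("tick",[an(x-s) for x in q])
q=c(367,282,.19),c(405,330,.19);print("tickend",[an(x-s) for x in q])
E
```

```text
tip [ 0.53965403 -0.08852815] shaft [ 0.56810108 -0.00842968] [ 0.56804737 -0.00859101] clip [ 0.5970267 -0.0934448] [ 0.60189312 -0.10945341] len 0.016731936115260367
-109.55254437428492 -109.12380458990118 clip -71.2095915173586 -71.50511561601338 -71.36994087778606 0.08980123979051918 0.085
-109.55482694234716 -109.12380458990118 clip -71.14389320951963 -71.45012161370123 -71.3100682831088 0.08966586464281344 0.08482999418412504
pin -42.716025548835376 0.05038342173970891
tick [np.float64(-80.2884640665618), np.float64(-80.55139642078609)]
tickend [np.float64(-48.65727355778462), np.float64(-48.705595951072546)]
```

```bash
python3 - <<'E'
from h import *
move_pose([.589,.041,.36],down(np.radians(122))); wait(.3)
K,T=camT("wrist"); im=read_camera("wrist"); np.savez("w2.npz",K=K,T=T); print(get_time(),get_tcp_pos(),get_ft_force())
u=proj(K,T,[.5416,.1175,.25]).astype(int); print(u)
y,x=max(u[1]-80,0),u[0]-100; print(x,y)
cv2.imwrite("pics/c3.png",cv2.resize(im[y:y+150,x:x+200,::-1],None,fx=4,fy=4,interpolation=cv2.INTER_CUBIC))
E
```

```text
4.2583 [0.588956   0.0400299  0.35971146] [-0.69720902  0.15832325 -0.01045027]
[258  81]
158 1
```

View pics/c3.png

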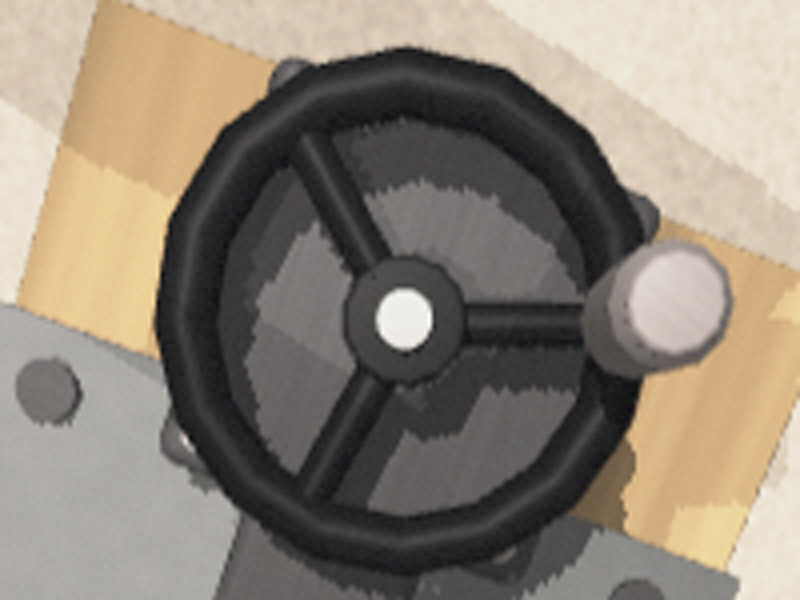

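```bash
python3 - <<'E'
from h import *
d=np.load("w2.npz");K,T=d['K'],d['T']
c=lambda x,y,z: ray(K,T,158+(x+.5)/4-.5,1+(y+.5)/4-.5,z)[:2]
h=c(404,320,.255);k=c(680,304,.302); rl=c(157,312,.242); rr=c(645,312,.242); rt=c(400,48,.242); rb=c(402,575,.242)
print(h,k,np.linalg.norm(k-h),np.degrees(np.arctan2(*(k-h)[::-1])),(rl+rr)/2,(rt+rb)/2,np.linalg.norm(rl-rr),np.linalg.norm(rt-rb))
a=np.arctan2(*(k-h)[::-1]); print(h+.05*np.array([np.cos(a),np.sin(a)]))
move_pose([*k,.33],down(a+np.pi/2)); movel([*k,.262],v=.1,until_force=4); wait(.2)
f0=get_ft_force(); print(get_tcp_pos(),f0)
command_gripper(.18); wait(.2)   # toward ~16 mm: grips 24 mm knob
print(get_time(),get_grip_width()*88,get_finger_force(),get_tcp_pos(),get_ft_force()-f0)
E
```

```text
[0.5413257 0.1180018] [0.58455785 0.1443057 ] 0.05060546818116848 31.317746336537937 [0.53935377 0.1198929 ] [0.54076035 0.11765578] 0.11063967304712927 0.11335968093314379
[0.5840406  0.14399099]
[0.58496221 0.14441611 0.26278087] [-0.06682587  0.34646073 -0.57828243]
7.1167 17.405615553875812 27.494521695189178 [0.58421797 0.14414973 0.26179691] [-1.48136433 -1.96867195  0.35863975]
```

```bash
cat >> h.py <<'E'
C=np.array([.5413,.1180]); Z=.262
def pt(a,r=.05): return [C[0]+r*np.cos(a),C[1]+r*np.sin(a),Z]
def frc(f0,n=1):
    f=np.mean([get_ft_force() for _ in range(n)],0)-f0; p=get_tcp_pos()[:2]-C; a=np.arctan2(p[1],p[0])
    er=np.array([np.cos(a),np.sin(a)]); et=np.array([-er[1],er[0]])
    return np.degrees(a)%360,np.hypot(*p)*1e3,f[:2]@et,f[:2]@er,f[2]   # angle, radius mm, tangential(+ccw), radial force on tool
E
python3 - <<'E'
from h import *
f0=np.array([-.067,.346,-.578]); np.save("f0.npy",f0)
t=get_time(); print(np.round(frc(f0),2))
for d in (33,35,38,42,46,52,58):
    s=movel(pt(np.radians(d)),v=.04,until_force=9); print(d,s,np.round(frc(f0),2),round(get_time()-t,2))
    if s: break
K,T=camT("top"); cv2.imwrite("pics/t1.png",read_camera("top")[...,::-1])
E
```

```text
[31.35 50.26 -0.91 -2.29  0.36]
33 False [33.03 49.98 -1.32 -1.9  -0.73] 0.25
35 False [35.1  50.   -0.55 -1.65 -0.75] 0.5
38 False [38.01 50.   -2.16 -1.86 -0.46] 0.75
42 False [41.96 50.01 -3.42 -2.41 -1.4 ] 1.0
46 False [46.1  50.   -3.05 -2.78 -0.87] 1.25
52 False [52.18 50.06 -2.69 -2.19 -1.24] 1.53
58 False [58.12 50.05 -3.03 -1.98 -0.88] 1.82
```

```bash
python3 - <<'E'
import cv2
a=cv2.imread("pics/t1.png")[110:230,180:320]; cv2.imwrite("pics/c4.png",cv2.resize(a,None,fx=5,fy=5,interpolation=cv2.INTER_CUBIC)); 
E
```

```text
(no output)
```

View pics/c4.png

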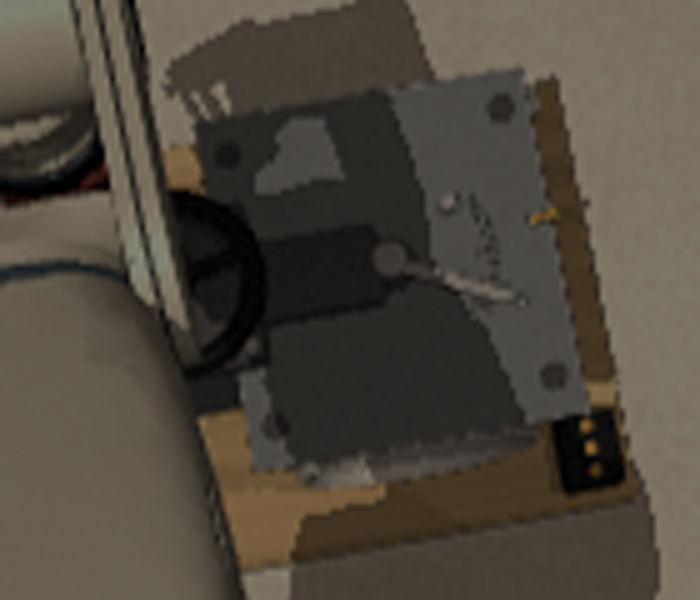

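```bash
python3 - <<'E'
from h import *
f0=np.load("f0.npy"); t=get_time()
for d in range(68,226,10):
    s=movel(pt(np.radians(d)),v=.06,until_force=8); print(d,s,np.round(frc(f0),2),round(get_time()-t,2))
    if s: break
im=read_camera("top"); cv2.imwrite("pics/t2.png",cv2.resize(im[110:230,180:320,::-1],None,fx=5,fy=5,interpolation=cv2.INTER_CUBIC))
print(get_time())
E
```

```text
68 False [68.2  50.1  -1.68 -3.28 -0.55] 0.29
78 False [77.95 50.14 -1.93 -1.61 -0.52] 0.58
88 False [87.81 50.17 -1.45 -1.8  -0.29] 0.88
98 False [97.87 50.17 -1.76 -1.77  0.94] 1.17
108 False [107.86  50.19  -2.08  -0.22   1.45] 1.46
118 False [117.94  50.19  -1.51  -0.23   2.71] 1.75
128 False [127.98  50.2   -2.31   0.49   2.86] 2.04
138 False [138.02  50.21  -2.33   1.13   5.91] 2.33
148 False [148.07  50.27  -1.02   2.83   5.47] 2.62
158 False [158.11  50.37  -2.25   3.06   7.03] 2.92
168 False [168.23  50.57  -1.44   3.21   6.86] 3.21
178 False [178.33  50.77  -2.16   3.25   6.84] 3.5
188 False [188.41  50.94  -1.07   3.42   7.37] 3.79
198 False [198.41  51.07  -1.46   3.24   8.  ] 4.08
208 False [208.37  51.13  -0.7    3.56   6.96] 4.38
218 False [218.3   51.21  -0.63   4.02   7.51] 4.67
13.7
```

View pics/t2.png

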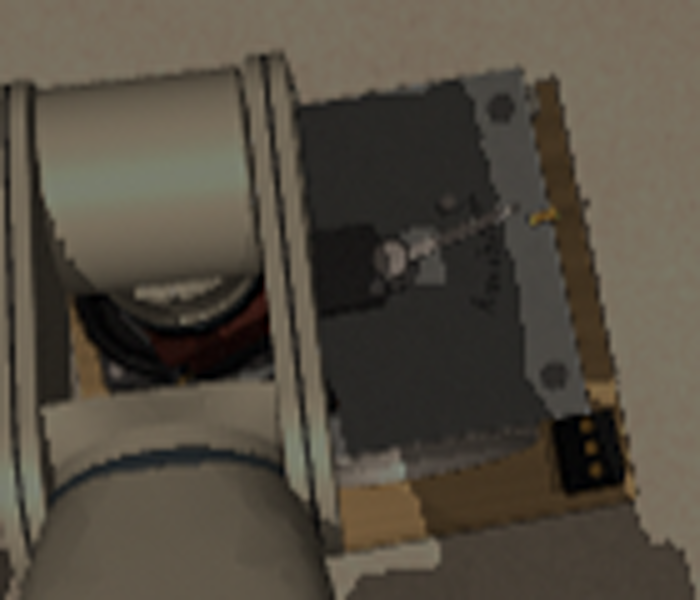

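```bash
cat > s.py <<'E'
from h import *
f0=np.load("f0.npy"); t=get_time(); d=218.
while d<345:
    d+=4
    s=movel(pt(np.radians(d)),v=.02,until_force=6); r=frc(f0,3); print(d,s,np.round(r,2),round(get_time()-t,2))
    if s or r[2]<-5.5: break
wait(.1); print(np.round(frc(f0,3),2),get_time())
E
python3 s.py
```

```text
222.0 False [221.55  51.29  -2.92   3.17   8.21] 0.33
226.0 False [225.39  51.33  -2.88   3.14   7.85] 0.65
230.0 False [229.31  51.37  -3.78   3.26   7.94] 0.98
234.0 False [233.24  51.39  -3.48   3.22   8.24] 1.3
238.0 False [237.2   51.37  -4.     3.2    8.74] 1.62
242.0 False [241.12  51.39  -3.56   3.54   8.51] 1.95
246.0 False [245.06  51.4   -4.28   2.88   7.97] 2.28
250.0 False [249.01  51.37  -2.86   4.19   7.88] 2.6
254.0 False [252.96  51.38  -3.2    4.02   8.65] 2.93
258.0 False [256.94  51.33  -2.94   3.86   6.83] 3.25
262.0 False [260.9   51.34  -4.     3.58   7.64] 3.57
266.0 False [264.86  51.3   -3.7    3.85   7.47] 3.9
270.0 False [268.82  51.27  -3.66   3.12   8.  ] 4.23
274.0 False [272.76  51.24  -4.21   3.52   7.01] 4.55
278.0 False [276.73  51.21  -3.06   2.18   6.74] 4.88
282.0 False [280.4   51.18  -4.3    2.93   6.46] 5.2
286.0 False [283.52  51.25  -6.07   3.27   9.24] 5.53
[283.5   51.22  -6.77   3.58   8.39] 19.325
```

```bash
python3 - <<'E'
from h import *
f0=np.load("f0.npy"); t=get_time(); d=286.
for i in range(8):
    d+=.7
    movel(pt(np.radians(d)),v=.01); r=frc(f0,5); print(round(d,1),np.round(r,2))
    if r[2]<-9.2: break
wait(.15); r=frc(f0,5); print(np.round(r,2),get_time())
E
```

```text
286.7 [283.87  51.26  -6.7    3.2    9.32]
287.4 [284.38  51.25  -7.99   4.23   9.25]
288.1 [284.94  51.26  -8.31   3.54   9.28]
288.8 [285.5   51.29  -9.24   4.42   9.51]
[285.51  51.26  -9.34   3.26   9.5 ] 20.475
```

```bash
python3 - <<'E'
from h import *
f0=np.load("f0.npy")
movel(pt(np.radians(289.3)),v=.01); print(np.round(frc(f0,5),2)); wait(.3); print(np.round(frc(f0,5),2)); wait(.3)
print(np.round(frc(f0,5),2),get_time())
cv2.imwrite("pics/t3.png",read_camera("top")[...,::-1])
# back off: slack crossing 28.6 deg then closing
for d in range(284,236,-4):
    s=movel(pt(np.radians(d)),v=.03); print(d,np.round(frc(f0,3),2))
print(get_time()); cv2.imwrite("pics/t4.png",read_camera("top")[...,::-1])
a=cv2.imread("pics/t3.png")[130:190,240:310];b=cv2.imread("pics/t4.png")[130:190,240:310]
cv2.imwrite("pics/v9.png",cv2.resize(np.vstack([a,b]),None,fx=5,fy=5,interpolation=cv2.INTER_CUBIC))
E
```

```text
[285.87  51.28  -9.19   3.24  10.03]
[285.87  51.3   -9.43   3.1    9.95]
[285.84  51.29  -8.58   3.82   9.98] 21.325
284 [282.83  51.05  -2.64   2.81   6.66]
280 [ 2.7989e+02  5.0720e+01 -6.0000e-02  3.3100e+00  5.5000e+00]
276 [276.12  50.6    0.64   4.03   7.08]
272 [272.    50.56   0.69   3.66   6.42]
268 [267.95  50.61   0.81   4.78   5.63]
264 [2.6392e+02 5.0610e+01 7.0000e-02 3.2900e+00 6.3400e+00]
260 [ 2.5988e+02  5.0670e+01 -2.4000e-01  3.6100e+00  6.5900e+00]
256 [255.86  50.69   0.77   4.14   6.48]
252 [251.83  50.72   0.33   3.81   7.46]
248 [248.49  50.59   2.89   4.25   6.44]
244 [244.83  50.55   4.11   3.91   5.86]
240 [240.8   50.58   3.99   3.04   5.44]
24.6083
```

View pics/v9.png

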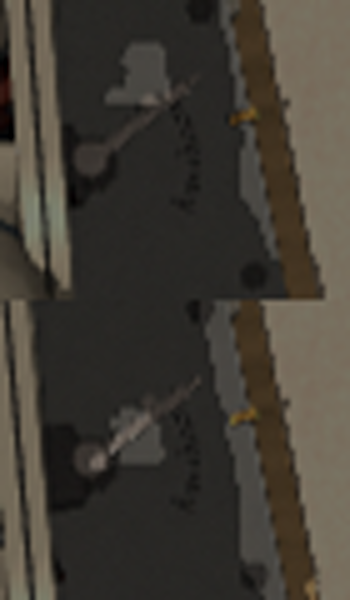

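```bash
cat > ang.py <<'E'
from h import *
S=np.array([.5681,-.0085])
def prof(im,K,T):
    hsv=cv2.cvtColor(im,cv2.COLOR_RGB2HSV).astype(float); g=im.astype(float).mean(2)
    best=[]; A=np.arange(-125,-35,.25)
    for a in A:
        c=np.array([np.cos(np.radians(a)),np.sin(np.radians(a))])
        uv=np.array([proj(K,T,[*(S+r*c),.2]) for r in np.linspace(.02,.07,40)],np.float32)
        v=cv2.remap(g.astype(np.float32),uv[:,:1],uv[:,1:],cv2.INTER_LINEAR).ravel(); best.append(v.mean())
    b=np.array(best); i=b.argmax(); w=np.clip(b-(b.max()*.5+np.median(b)*.5),0,None); w[abs(A-A[i])>6]=0
    return (w*A).sum()/w.sum(),b.max(),np.median(b)
E
cat > rel.py <<'E'
from ang import *
def release_look(name):
    command_gripper(.75); p=get_tcp_pos(); movel([p[0],p[1],.335],v=.12)
    move_pose([.57,-.15,.30],down(np.pi/2)); wait(.3)
    K,T=camT("wrist"); im=read_camera("wrist"); cv2.imwrite(f"pics/{name}.png",im[...,::-1]); np.savez(name+".npz",K=K,T=T)
    print("ang",prof(im,K,T),get_time())
    cv2.imwrite(f"pics/{name}c.png",cv2.resize(im[0:146,205:325,::-1],None,fx=4,fy=4,interpolation=cv2.INTER_CUBIC))
E
python3 - <<'E'
from rel import *
d=np.load("w1.npz"); print(prof(cv2.imread("pics/w1.png")[...,::-1].copy(),d['K'],d['T']))
f0=np.load("f0.npy")
for d in list(range(232,170,-8))+[168]:
    movel(pt(np.radians(d)),v=.05); print(d,np.round(frc(f0,3),2))
movel(pt(np.radians(169)),v=.02); print(np.round(frc(f0,3),2),get_time())
np.save("p0.npy",get_tcp_pos())
release_look("r1"); print(get_ft_force())
E
```

```text
(np.float64(-110.47936435736867), np.float32(214.29744), np.float32(139.88603))
232 [232.37  50.72   3.23   4.66   6.31]
224 [224.22  50.82   2.59   4.35   6.85]
216 [216.13  50.9    1.73   3.54   7.37]
208 [208.07  50.98   1.74   4.12   8.02]
200 [200.12  51.03   1.53   3.9    7.7 ]
192 [192.16  51.06   2.79   3.22   7.32]
184 [184.24  51.08   2.07   3.59   7.8 ]
176 [176.34  51.08   2.53   2.98   6.08]
168 [168.48  51.08   1.89   2.29   6.82]
[169.23  50.96   0.63   2.22   6.49] 27.5333
ang (np.float64(-70.63908270397417), np.float32(206.09409), np.float32(144.05258)) 30.65
[ 0.59523201 -0.38838883  0.65552543]
```

View pics/r1c.png

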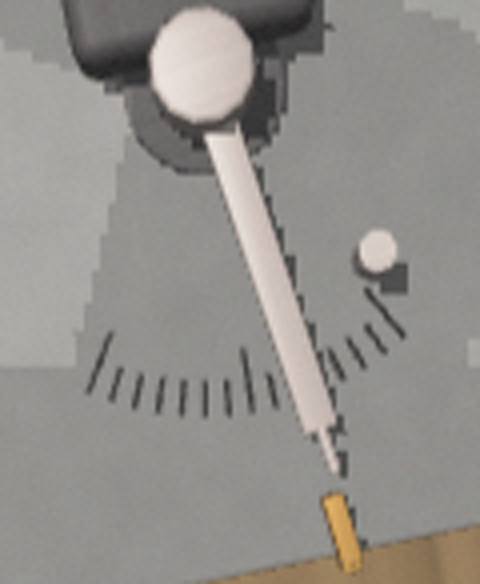

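```bash
python3 - <<'E'
from rel import *
d=np.load("r1.npz");K,T=d['K'],d['T']
c=lambda x,y,z=.2: ray(K,T,205+(x+.5)/4-.5,(y+.5)/4-.5,z)[:2]
an=lambda v:np.degrees(np.arctan2(v[1],v[0]))
tip,ci,co=c(338,472),c(334,495),c(353,568)
e=an(tip-S)-an((ci+co)/2-S); print("tip",an(tip-S),"clip",an(ci-S),an(co-S),np.linalg.norm(tip-S),"err deg",e,"mm",85*np.radians(e))
p=np.load("p0.npy"); a=np.arctan2(*(p[:2]-C)[::-1]); r=np.hypot(*(p[:2]-C))
move_pose([p[0],p[1],.335],down(a-np.pi/2)); movel([p[0],p[1],Z],v=.1,until_force=4); wait(.2)
f0=get_ft_force(); print(get_tcp_pos(),f0)
command_gripper(.18); wait(.1); x=frc(f0,3); print(get_grip_width(),np.round(x,2),get_time())
a0=np.radians(x[0])
for k in (2,4,6): movel(pt(a0-np.radians(k),r),v=.02); print(k,np.round(frc(f0,3),2))
print(get_time())
E
```

```text
tip -69.45540450161232 clip -71.02179331130037 -71.44331839582755 0.08518226111792072 err deg 1.795123364032733 mm 2.6631191204570754
[0.49160859 0.12761274 0.2626277 ] [ 0.52957398  0.03542574 -0.00865521]
0.20362126447033577 [169.27  50.88  -0.49  -0.87  -1.77] 33.7833
2 [167.73  50.96   3.55  -1.58  -1.27]
4 [165.49  51.     3.86  -1.67  -2.36]
6 [163.31  50.98   3.96  -2.4   -3.04]
34.5333
```

```bash
python3 - <<'E'
from rel import *
f=np.array([.53,.035,-.009])
movel(pt(np.radians(162.1),.0509),v=.02); print(np.round(frc(f,3),2)); wait(.4)
movel(pt(np.radians(162.9),.0509),v=.02); print(np.round(frc(f,3),2),get_time())
release_look("r2")
# pointer tip/clip by code: centroid of brass, and angular profile of the thin tip 76..84 mm
for n in("r1","r2"):
    im=cv2.imread(f"pics/{n}.png"); d=np.load(n+".npz");K,T=d['K'],d['T']
    h=cv2.cvtColor(im,cv2.COLOR_BGR2HSV); m=(h[...,1]>110)&(h[...,2]>120); m[:118]=0;m[143:]=0;m[:,:280]=0;m[:,300:]=0
    y,x=np.nonzero(m); q=ray(K,T,x.mean(),y.mean(),.2)[:2]-S; ca=np.degrees(np.arctan2(q[1],q[0]))
    g=im.astype(np.float32).mean(2); A=np.arange(-78,-64,.2); v=[]
    for a in np.radians(A):
        uv=np.array([proj(K,T,[*(S+r*np.array([np.cos(a),np.sin(a)])),.2]) for r in np.linspace(.077,.084,15)],np.float32)
        v.append(cv2.remap(g,uv[:,:1],uv[:,1:],cv2.INTER_LINEAR).mean())
    v=np.array(v); w=np.clip(v-np.median(v)-12,0,None); print(n,"clip",len(x),ca,np.hypot(*q),"tip",(w*A).sum()/w.sum(),A[v.argmax()],v.max(),np.median(v))
E
```

```text
[162.16  50.98   3.14  -1.11  -3.18]
[162.77  50.87   3.13  -1.75  -4.36] 35.4333
ang (np.float64(-71.83956960964873), np.float32(206.76773), np.float32(143.83478)) 38.5583
r1 clip 112 -71.35711891557558 0.09839447528932607 tip -69.86435778806388 -69.79999999999988 194.89113 145.54343
r2 clip 108 -71.29658769106646 0.09829653395598288 tip -71.0883623011579 -70.9999999999999 196.17592 143.75722
```

```bash
python3 -c "
from station import *
print(get_ft_force(),get_time(),job_done())"
```

```text
the job is handed in; nothing more can be done
[ 0.06094407  0.08508135 -0.06910494] 38.5583 None
```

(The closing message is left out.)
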